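# Shut the juicer's cup door, mesh the reamer on its drive and hold it down

## Robot

A 6-joint arm with a two-finger parallel gripper is mounted at the origin on a cart in front of the work surface, level with it; the furniture and walls round the work are solid. World frame = base frame: x ahead of the robot, y to its left, z up, the work surface at z = 0. Lengths are in m, angles in rad, forces in N, time in s.
With the tool pointing down it reaches from about 0.425 to 0.95 m from the base axis. Payload 3.5 kg.
Tool frame: the origin (TCP) lies between the finger pads; the fingertips stand 22 mm ahead of it and the grasp point (between the pads) lies 3 mm ahead of it (ctrl.nose_length is the z of the fingertips in the tool frame, in m); z points along the fingers, y is the line along which they close (so a half turn about z gives the same grasp; the last joint's range is limited). The gripper opens to 85 mm and grips with 20 to 120 N. Pads are 22 mm wide; open, the fingers measure 114 mm over their backs; the gripper's body (76 mm by 85 mm) begins 54 mm behind the grasp point. The pads swing forward as they close: fully open they stand 13 mm farther back than shut.
Start: joints at [-1.497, 0.286, 1.577, -0, 1.279, -0.15], TCP at [0.15, -0.658, 0.253] pointing down, gripper open.
Joint ranges: [-2.77, 2.77], [-0.9, 2.22], [0.21, 2.48], [-1.53, 4.67], [0.24, 2.81], [-2.84, 2.84]. Speed limits (rad/s): [2.79, 2.79, 3.14, 3.14, 3.14, 3.14].

## Interface

Orientations are given as a unit quaternion [x, y, z, w].
In Python, from plant import ctrl gives the robot as it stands. The module is installed in compiled form; this text tells all that it offers.
- The arm moves only by the tool send_rows, never from a script. Its argument "rows" is text: rows parted by semicolons, each of 7 numbers parted by spaces: the turn, a rotation vector about the tool's x, y, z in parts of the range, where 1.0 means pi rad, then the shift along the tool's x, y, z in fractions of the full range, 1 being 1000 mm, then the opening, from -1 (shut) to 1 (fully open). A call has 1 to 8 rows; each row is the pose to reach, as a shift and turn from the pose commanded when the call began, along the tool's axes at that moment; what a row does not reach only later rows make up. A row lasts 1/8 s, in which the tool goes at most 62.5 mm and 10.7 degrees, less where a joint would pass 70% of its speed; a pose out of reach is approached as far as the arm can. No shift or turn number may pass 1 either way. A call with a gripper value outside its range is refused whole. The fingers move at their own pace and stop on an object; "grip_force" is the grip in N (left out, the last holds). Time passes only in rows, so rows that repeat a pose let the fingers close. It gives the time, the measured TCP pose, the force, the opening and the grip force at its end, in the units of the state.
- ctrl.get_state(): the state, without advancing time (a new reading comes with each control period).
- ctrl.read_camera(name): name is "side" or "top" or "wrist"; returns a dict with "color" (384x512x3 uint8, red, green, blue), "fx", "fy", "cx", "cy" (pixels), "extrinsics" (4x4, takes a point from world to camera coordinates). Camera axes: x right, y down, z forward; pixel columns grow to the right and rows downward; lengths in m; the calibration is good to about 2 mm. A picture is of the moment at which its call begins. There is no depth.
- ctrl.sign_off(): hands the job in; it is judged then, once.
Trained networks look in a picture, given as the dict that the camera call returned (one of the last four; its "shot" number tells which), for a name from the list of things; names that differ only in an ending like _2 or _b are one class to them, and where a whole thing is asked for, a point or a joint stands for the part that bears it (a point fixed in the world has none). Each returns a list of dicts, best first, with "p" (0 to 1); they miss things now and then, are a little off and sometimes report something else, mostly with a low value. They report only what shows in the picture. A call takes as long as a camera call. They do not tell look-alikes from the thing itself.
- ctrl.look_for(picture, target): "position" ([x, y, z] in m, in the coordinates of the camera as it stood for that picture, good to about 4 mm: the middle of the surface that is visible of it).
The state is a dict: "time": time; "qpos": joint angles; "dq": joint speeds; "joint_efforts": joint torques, N m; "eef_pos": TCP position; "tcp_rot": TCP orientation; "contact_force": force on the tool from outside, world axes, zero at the start; "wrist_torque": the same for the moment, N m; "opening": opening from 0.0 (shut) to 1.0 (fully open); "finger_force": force on a finger pad.
Only numpy, scipy, OpenCV 4.12 (cv2) and the standard library are available. Lean on these libraries where they do the work, as an engineer would, in place of code of your own. Each camera call takes 0.05 s, during which the arm holds its last target. There are 200 camera calls.

## Task

Get the citrus juicer running: first push the open door of its cup bay shut until it snaps onto its catch. Then take the steel reamer, set it over the four-winged drive spindle on top of the juicer, turn it until the wings enter the socket underneath, slide it fully home and press it down against the spring to the bottom of its travel. Finish while still holding the reamer pressed down; do not let go, and leave the other things standing where they are.

Things in the scene. Friction and masses are not known exactly. Their poses are not given: they have to be found in the camera images.
- juicer: Citrus juicer, fixed, a metal block 150 x 150 mm and 111 mm high. Origin: centre of its underside; x points to its back, y to its left, z up. Its front face (-x) is an open cup bay (a cup stands in it) with a hinged door. On top is a shallow round bowl (centred, 128 mm wide, rim at z = 125 mm) with the drive spindle in its middle.
- juicer_door (a joint): Angle of the bay door about its upright hinge at the front left edge: 0 = shut, grows as it swings out to the front (clockwise from above), up to 1.1. A weak spring (0.03 Nm/rad) pushes it ajar. The catch begins to resist at about 0.12 rad, takes 5 to 10 N at door_push, snaps over near 0.05 and then pulls the door to 0.
- door_hinge (a point): Point on the door's hinge axis, in the plane of its inner face, 80 mm above the worktop. Axes turn with the door: x from outer to inner face, -y from hinge to free edge. The door is 128 mm wide, 8 mm thick, from 12 to 92 mm above the worktop, with an edge pull 5 mm proud on the last 7 mm at the free edge.
- door_push (a point): Point on the door's flat outer face, 80 mm from the hinge axis and 80 mm above the worktop: a good place to push. Same axes as door_hinge.
- spindle_seat (a point): Centre of the top of the spindle's round flange (47 mm wide, 130 mm above the worktop unpressed). On it stand four upright wings in a cross along this frame's x and y (27 mm tip to tip, 6 mm thick, 16.5 mm high, chamfered) and a tapered pilot pin (9 mm thick, 24.5 mm high). The drive stands at any angle; its stiff gears (0.6 Nm) hardly turn.
- spindle (a joint): How far the spindle is pressed down: 0 = up, 0.006 m = bottom of its travel. Sprung: it begins to move at about 3 N and needs about 9 N (reamer's weight included) at the bottom.
- reamer: Loose steel reamer, 0.08-0.15 kg, 79 mm high, upright. Origin: centre of its underside. Round foot 62 mm wide, 34 mm high with its dome; on it a flat blade up to z = 72 mm, 16 mm thick (y), 34 to 42 mm wide (x): grip its faces. Below, a cross socket along x and y: slots 8.5 x 31 mm, 26 mm deep; fits each quarter turn, 0.08 rad play. Home: origin at spindle_seat; unmeshed it stands 16 mm higher.
- tumbler: Cut-glass tumbler standing on the worktop, 69 mm wide, 88 mm high, origin at its base. Bystander.
- jigger: Brass double cone measure standing on the worktop, 43 mm wide, 86 mm high, origin at its base. Bystander.
- bitters: Small bottle with a dark cap standing to the right of the juicer, 40 mm wide, 147 mm high, origin at its base. Bystander.
Mind the look-alikes: they are no part of the job. Leave any pink look-alike of the reamer alone.

How it is judged:
By the outcome, as a careful person would: the job done as asked, in the order asked, and still so for the second after the job is handed in, while the arm keeps its last pose, push and grip.
It also fails if it takes over 58 s, if anything falls off the work surface, if the arm or the gripper's body presses on something with over 40 N, if the wrist force passes 120 N, or if a joint passes its speed limit or range.

## Working session

There is one attempt and no reset: what is moved stays moved. The work goes in short steps, Python scripts to look and compute and a tool call to move; the robot and the scene stay as the last step left them, time stands still between calls to the robot, and variables do not carry over. Pictures are saved under pics/ and viewed, at most 10 in all, crops included, and the job is handed in when it is done.

Besides the shell and the picture viewer there is one more tool, called by a JSON object that holds its "op" and its "data", one argument or row to a line. send_rows: Moves the arm, as the interface text tells. Its arguments: {"type":"object","properties":{"rows":{"type":"string"},"grip_force":{"type":"number"}},"required":["rows"]}

```bash
mkdir -p pics; cat > h.py <<'E'
import numpy as np, cv2
from scipy.spatial.transform import Rotation as R
from plant import ctrl
def cam(n): return ctrl.read_camera(n)
def save(p,f): cv2.imwrite('pics/'+f,p['color'][:,:,::-1])
def world(p,x):
    E=np.array(p['extrinsics']); return (np.linalg.inv(E)@np.r_[x,1])[:3]
def pix(p,X):
    E=np.array(p['extrinsics']); c=(E@np.r_[X,1])[:3]; return p['fx']*c[0]/c[2]+p['cx'],p['fy']*c[1]/c[2]+p['cy']
def ray_z(p,u,v,z):
    E=np.linalg.inv(np.array(p['extrinsics'])); d=E[:3,:3]@[(u-p['cx'])/p['fx'],(v-p['cy'])/p['fy'],1]; o=E[:3,3]
    return o+d*(z-o[2])/d[2]
def find(p,names):
    for n in names:
        for d in ctrl.look_for(p,n)[:4]:
            w=world(p,d['position']); print(n,round(d['p'],2),w.round(4),np.round(pix(p,w)))
def totool(X):
    s=ctrl.get_state(); return R.from_quat(s['tcp_rot']).inv().apply(np.array(X)-s['eef_pos'])*1000
E
python3 - <<'E'
from h import *
for c in ['top','side']:
    p=cam(c); save(p,c+'1.png'); print(c, np.linalg.inv(np.array(p['extrinsics']))[:3,3])
    find(p,['juicer','juicer_door','door_push','door_hinge','spindle_seat','reamer','tumbler','jigger','bitters'])
s=ctrl.get_state(); print(s,ctrl.nose_length)
E
```

```text
top [ 0.30722411 -0.07115056  1.26158453]
juicer 0.97 [ 0.5468 -0.1377  0.1154] [283. 191.]
juicer 0.3 [0.4862 0.1821 0.0363] [164. 224.]
juicer_door 0.63 [ 0.4419 -0.143   0.0829] [287. 234.]
door_push 0.87 [ 0.4493 -0.1424  0.0802] [286. 231.]
door_hinge 0.65 [ 0.4451 -0.1451  0.0826] [288. 232.]
spindle_seat 0.62 [ 0.5635 -0.1366  0.1258] [283. 184.]
reamer 0.9 [0.4882 0.1856 0.0326] [163. 224.]
reamer 0.64 [0.5224 0.2894 0.0311] [125. 213.]
tumbler 0.64 [0.6324 0.2026 0.0366] [157. 172.]
jigger 0.81 [ 0.531  -0.4433  0.0561] [397. 197.]
bitters 0.52 [ 0.6173 -0.3566  0.1015] [365. 163.]
side [ 1.47352018 -0.50478125  1.02195023]
juicer 0.63 [ 0.5928 -0.1614  0.109 ] [239. 204.]
door_push 0.5 [ 0.4395 -0.1724  0.0828] [218. 183.]
door_hinge 0.51 [ 0.4419 -0.1648  0.0834] [221. 183.]
spindle_seat 0.53 [ 0.5739 -0.1403  0.127 ] [242. 194.]
reamer 0.77 [0.5053 0.1748 0.0316] [313. 175.]
reamer 0.71 [0.5377 0.2914 0.0286] [343. 171.]
tumbler 0.95 [0.6333 0.1932 0.0538] [337. 189.]
jigger 0.8 [ 0.5372 -0.4425  0.0603] [151. 234.]
bitters 0.96 [ 0.6419 -0.3712  0.0777] [183. 245.]
{'time': 1.0, 'qpos': array([-1.49700365e+00,  2.86286131e-01,  1.57672969e+00,  1.12016216e-05,
        1.27860944e+00, -1.49978943e-01]), 'dq': array([ 0.0005837 ,  0.00032355,  0.00016116,  0.00065397, -0.00175146,
       -0.00054132]), 'joint_efforts': array([ 2.48102888e-04, -4.05970323e+01, -2.92947346e+01, -1.10178132e-04,
        5.02040966e-04,  8.15172623e-07]), 'eef_pos': array([ 0.14983147, -0.65813215,  0.25331802]), 'tcp_rot': array([ 9.93747490e-01,  1.11650914e-01,  5.98040869e-06, -1.60873435e-05]), 'contact_force': array([-0.17747306,  0.51521778,  0.91626025]), 'wrist_torque': array([-0.01720906, -0.01030386, -0.05504322]), 'finger_force': 0.0, 'opening': 1.0007922733275258} 0.022
```

```bash
python3 - <<'E'
import cv2
a=cv2.imread('pics/top1.png')[130:280,100:420]; cv2.imwrite('pics/top1c.png',cv2.resize(a,(800,375),interpolation=cv2.INTER_CUBIC))
E
```

```text
(no output)
```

View pics/top1c.png

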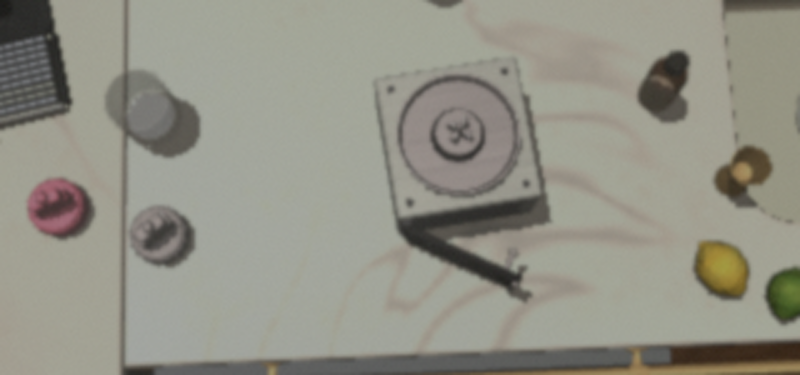

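View pics/side1.png

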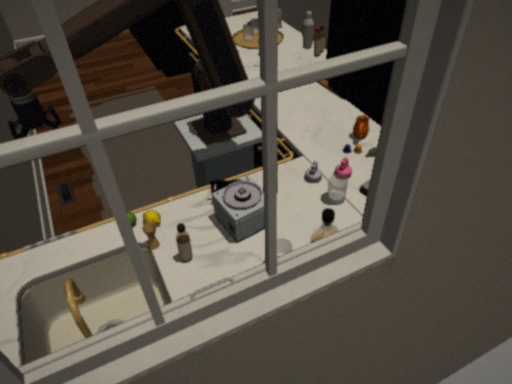

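The top crop shows the steel reamer at crop (160,235), the pink look-alike at (57,207), the juicer centred at (459,132), and its door from the hinge at (405,228) to the free edge at (520,285). The side view shows nothing unexpected. Next I work out the juicer pose and the first move.

```bash
python3 - <<'E'
from h import *
p=cam('top'); f=lambda c,z: ray_z(p,100+c[0]*.4,130+c[1]*.4,z)
C=[f(c,.111) for c in [(376,79),(515,58),(547,197),(400,217)]]
print(np.round(C,4), np.mean(C,0).round(4))
print('sp',f((459,132),.13)); print('yaw',[np.degrees(np.arctan2(*(a-b)[:2][::-1])).round(1) for a,b in [(C[0],C[3]),(C[1],C[2])]])
print('hinge',f((405,228),.092),'free',f((517,285),.092))
print(totool([.43,-.16,.35]))
E
```

```text
[[ 0.6297 -0.0566  0.111 ]
 [ 0.6465 -0.202   0.111 ]
 [ 0.4988 -0.2256  0.111 ]
 [ 0.4842 -0.0758  0.111 ]] [ 0.5648 -0.14    0.111 ]
sp [ 0.56555088 -0.13868837  0.13      ]
yaw [np.float64(7.5), np.float64(9.0)]
hinge [ 0.47555052 -0.08054919  0.092     ] free [ 0.41280867 -0.19170534  0.092     ]
[ 383.7388446  -423.51160614  -96.68023219]
```

The rows are not in the units I measure in: shifts go in shares of 1000 mm and turns go in shares of pi rad. I convert before sending: -424 mm / 1000 = -0.424, 384 mm / 1000 = 0.384, 5 degrees / 180 = 0.0278.

{"op": "send_rows", "data": {
  "rows": "0 0 0.0278 0.1 -0.11 -0.02 -1;0 0 0.0278 0.2 -0.22 -0.047 -1;0 0 0.0278 0.384 -0.424 -0.047 -1;0 0 0.0278 0.384 -0.424 -0.047 -1;0 0 0.0278 0.384 -0.424 -0.047 -1;0 0 0.0278 0.384 -0.424 -0.047 -1;0 0 0.0278 0.384 -0.424 -0.047 -1;0 0 0.0278 0.384 -0.424 -0.047 -1"
}}

```text
time: 2.05
eef_pos: [0.3945, -0.2224, 0.2962]
tcp_rot: [0.998, 0.068, 0.001, 0.001]
contact_force: [1.5, -0.6, 0.8]
opening: 0.004
finger_force: 0.0
```

{"op": "send_rows", "data": {
  "rows": "0 0 0 0 0 0 -1;0 0 0 0 0 0 -1"
}}

```text
time: 2.3
eef_pos: [0.3938, -0.2243, 0.2957]
tcp_rot: [0.998, 0.069, -0.0, 0.0]
contact_force: [0.2, -0.6, -0.1]
opening: -0.001
finger_force: 0.0
```

```bash
python3 - <<'E'
from h import *
s=ctrl.get_state(); print(s['eef_pos'],R.from_quat(s['tcp_rot']).as_matrix().round(3),s['opening'],s['time'])
p=cam('wrist'); save(p,'w1.png'); print(np.linalg.inv(np.array(p['extrinsics'])).round(3))
find(p,['juicer_door','door_push','door_hinge','spindle_seat'])
E
```

```text
[ 0.39380905 -0.22427473  0.29574963] [[ 0.991  0.137  0.   ]
 [ 0.137 -0.991 -0.001]
 [-0.     0.001 -1.   ]] -0.0010446633810352092 2.3
[[ 0.138 -0.944 -0.299  0.468]
 [-0.99  -0.131 -0.042 -0.214]
 [-0.     0.302 -0.953  0.417]
 [ 0.     0.     0.     1.   ]]
juicer_door 0.73 [ 0.4424 -0.1417  0.0845] [191. 106.]
door_push 0.83 [ 0.4469 -0.1443  0.0824] [194. 102.]
door_hinge 0.8 [ 0.4502 -0.1403  0.0879] [189.  98.]
```

View pics/w1.png

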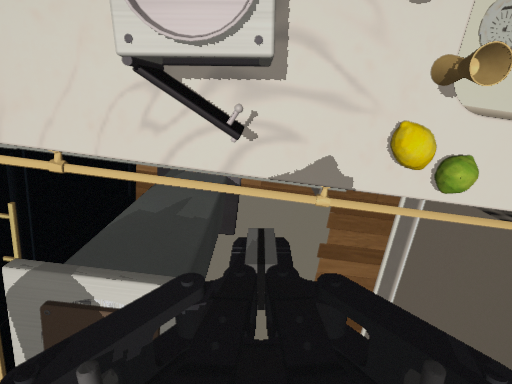

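The wrist view shows the door as a dark strip from the hinge at (133,65) to the free edge at (238,135), with its outer face on the lower left. A rail runs along the counter front, around (160,172).

```bash
python3 - <<'E'
from h import *
p=cam('wrist')
print('edge',ray_z(p,100,163,0),ray_z(p,200,175,0))
for n,u,v in [('h out',131,66),('h in',142,61),('free out',232,139),('free in',243,128),('jl',118,54),('jr',272,54)]: print(n,ray_z(p,u,v,.111 if n[0]=='j' else .092).round(4))
print(totool([.411,-.133,.25]))
E
```

```text
edge [ 0.33978325 -0.00177537  0.        ] [ 0.34120566 -0.14375171  0.        ]
h out [ 0.4735 -0.0824  0.092 ]
h in [ 0.4796 -0.0933  0.092 ]
free out [ 0.4141 -0.1907  0.092 ]
free in [ 0.4274 -0.2011  0.092 ]
jl [ 0.4821 -0.0781  0.111 ]
jr [ 0.5014 -0.2209  0.111 ]
[ 29.90326871 -89.02932029  45.4174789 ]
```

Converted, 207 mm / 1000 = 0.207, 180 mm / 1000 = 0.18.

{"op": "send_rows", "data": {
  "rows": "0 0 0 0.015 -0.045 0.02 -1;0 0 0 0.03 -0.088 0.045 -1;0 0 0 0.03 -0.088 0.045 -1;0 0 0 0.03 -0.088 0.09 -1;0 0 0 0.03 -0.088 0.135 -1;0 0 0 0.03 -0.088 0.18 -1;0 0 0 0.03 -0.088 0.207 -1;0 0 0 0.03 -0.088 0.207 -1"
}}

```text
time: 3.6
eef_pos: [0.4103, -0.1335, 0.0871]
tcp_rot: [0.998, 0.067, -0.002, -0.001]
contact_force: [0.2, 0.2, 1.0]
opening: 0.001
finger_force: 0.0
```

Converted, 55 mm / 1000 = 0.055, 52 mm / 1000 = 0.052.

{"op": "send_rows", "data": {
  "rows": "0 0 0 0.01 0.006 0 -1;0 0 0 0.02 0.012 0 -1;0 0 0 0.03 0.018 0 -1;0 0 0 0.038 0.024 0 -1;0 0 0 0.044 0.03 0 -1;0 0 0 0.049 0.034 0 -1;0 0 0 0.052 0.035 0 -1;0 0 0 0.055 0.035 0 -1"
}}

```text
time: 4.6
eef_pos: [0.4675, -0.1595, 0.088]
tcp_rot: [0.998, 0.069, -0.005, -0.002]
contact_force: [-5.7, 1.9, 2.0]
opening: -0.0
finger_force: 2.1
```

Converted, 8 mm / 1000 = 0.008, 6 mm / 1000 = 0.006.

{"op": "send_rows", "data": {
  "rows": "0 0 0 0.002 0 0 -1;0 0 0 0.004 0 0 -1;0 0 0 0.006 0 0 -1;0 0 0 0.008 0 0 -1;0 0 0 0.008 0 0 -1"
}}

```text
time: 5.22
eef_pos: [0.4721, -0.1598, 0.0882]
tcp_rot: [0.997, 0.07, -0.011, -0.001]
contact_force: [-26.4, -5.3, 17.6]
opening: 0.002
finger_force: 13.8
```

{"op": "send_rows", "data": {
  "rows": "0 0 0 -0.008 0 0 -1;0 0 0 -0.025 0 0 -1;0 0 0 -0.025 0 -0.05 -1;0 0 0 -0.025 0 -0.1 0;0 0 0 -0.015 0 -0.15 0.5;0 0 0 0.025 -0.013 -0.182 1;0 0 0 0.055 -0.013 -0.182 1;0 0 0 0.055 -0.013 -0.182 1"
}}

```text
time: 6.22
eef_pos: [0.5324, -0.1384, 0.2709]
tcp_rot: [0.998, 0.069, 0.001, 0.0]
contact_force: [-1.0, 0.8, -0.0]
opening: 1.003
finger_force: 0.0
```

```bash
python3 - <<'E'
from h import *
s=ctrl.get_state(); print(s['eef_pos'],s['contact_force'],s['opening'],s['time'])
p=cam('wrist'); save(p,'w2.png')
find(p,['juicer_door','door_push','spindle_seat'])
E
```

```text
[ 0.53241783 -0.138368    0.27085166] [-0.95698108  0.82503932 -0.00280617] 1.002946128800997 6.225
door_push 0.61 [ 0.4788 -0.1504  0.0901] [265. 216.]
spindle_seat 0.59 [ 0.5662 -0.1373  0.131 ] [265. 141.]
```

View pics/w2.png

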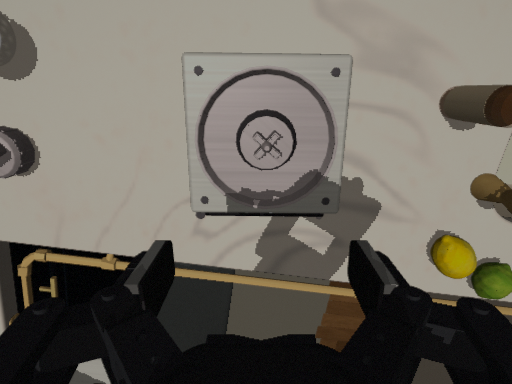

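The door strip runs parallel to the front face (row 213–215, columns 197–322), so it is shut. The spindle cross is near (267,143), rotated by roughly 45°. I'll measure its centre and angle on an enlarged crop.

```bash
python3 - <<'E'
from h import *
p=cam('wrist'); a=p['color'][105:180,222:312,::-1]
cv2.imwrite('pics/w2c.png',cv2.resize(a,(720,600),interpolation=cv2.INTER_CUBIC))
for X in [[.566,-.138,.13]]:
  print(pix(p,X), [np.round(np.array(pix(p,np.add(X,[.0235*np.cos(t),.0235*np.sin(t),0])))) for t in (0,1.57,3.14,4.71)])
E
```

```text
(np.float64(266.19245958968577), np.float64(138.50799579786352)) [array([270., 111.]), array([239., 135.]), array([262., 165.]), array([293., 142.])]
```

View pics/w2c.png

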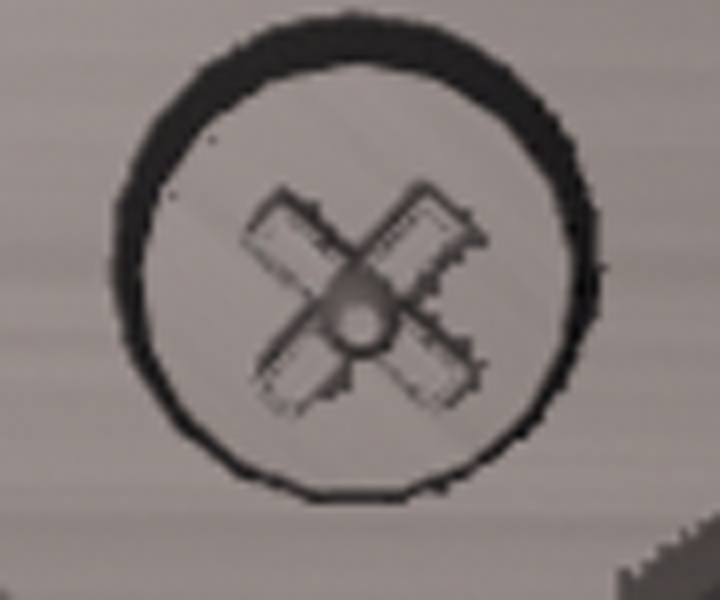

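The crop shows the flange disc centred at crop (359,278) and the wings as an X, with ends at about (263,213), (460,390), (455,210) and (276,391). The pin tip is at (361,315).

```bash
python3 - <<'E'
from h import *
p=cam('wrist'); f=lambda u,v,z: ray_z(p,222+u/8-.0,105+v/8,z)
print('flange',f(359.5,278,.13),'pin',f(361,315,.1545))
A=[f(*c,.1465) for c in [(263,213),(460,390),(455,210),(276,391)]]
print(np.mean(A,0)); 
for a,b in [(0,1),(2,3)]:
  d=A[a]-A[b]; print(np.linalg.norm(d),np.degrees(np.arctan2(d[1],d[0])))
t=cam('top'); find(t,['reamer'])
print(totool([.45,.185,.27]), totool([.455,.187,.30]))
E
```

```text
flange [ 0.56512191 -0.13889904  0.13      ] pin [ 0.56529361 -0.13857004  0.1545    ]
[ 0.56529282 -0.13898393  0.1465    ]
0.027111076090759197 55.94567258533489
0.025890447510359415 -36.54618166269004
reamer 0.94 [0.4813 0.1854 0.0398] [163. 226.]
reamer 0.62 [0.5216 0.288  0.0312] [125. 213.]
[ -36.23964604 -331.81757407    0.46582881] [ -31.02370365 -333.1261149   -29.53553226]
```

Converted, -333 mm / 1000 = -0.333, -55 mm / 1000 = -0.055.

{"op": "send_rows", "data": {
  "rows": "0 0 0 -0.005 -0.055 -0.015 1;0 0 0 -0.031 -0.333 -0.03 1;0 0 0 -0.031 -0.333 -0.03 1;0 0 0 -0.031 -0.333 -0.03 1;0 0 0 -0.031 -0.333 -0.03 1;0 0 0 -0.031 -0.333 -0.03 1;0 0 0 -0.031 -0.333 -0.03 1;0 0 0 -0.031 -0.333 -0.03 1"
}}

```text
time: 7.62
eef_pos: [0.4555, 0.1864, 0.3005]
tcp_rot: [0.998, 0.068, 0.0, 0.0]
contact_force: [0.1, 0.9, 0.5]
opening: 1.001
finger_force: 0.0
```

```bash
python3 - <<'E'
from h import *
s=ctrl.get_state(); print(s['eef_pos'],s['time'])
p=cam('wrist'); find(p,['reamer'])
c=np.round(pix(p,[.486,.186,.06])).astype(int); print(c)
u0,v0=max(c[0]-60,0),max(c[1]-50,0); print(u0,v0)
cv2.imwrite('pics/w3c.png',cv2.resize(p['color'][v0:v0+100,u0:u0+120,::-1],None,fx=6,fy=6,interpolation=cv2.INTER_CUBIC))
E
```

```text
[0.45548059 0.18640103 0.30049733] 7.625
reamer 0.93 [0.5262 0.2925 0.0368] [182.  82.]
reamer 0.82 [0.4899 0.1903 0.0348] [262. 124.]
[265 130]
205 80
```

View pics/w3c.png

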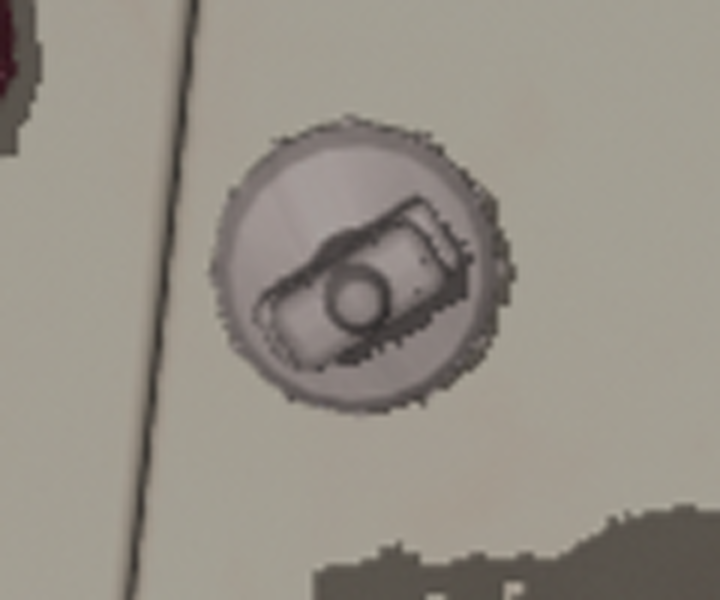

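The crop shows the steel reamer with its foot centred near (361,265), a knob at (360,298), and blade long edges running from (258,300) to (418,198) and from (320,370) to (465,275).

```bash
python3 - <<'E'
from h import *
p=cam('wrist'); f=lambda u,v,z: ray_z(p,205+u/6,80+v/6,z)
print('knob',f(360,298,.079),'foot',f(361,265,.015))
for a,b in [((258,300),(418,198)),((320,370),(465,275)),((290,338),(440,238))]:
  A,B=f(*a,.070),f(*b,.070); d=A-B; print((A+B)/2,np.linalg.norm(d),np.degrees(np.arctan2(d[1],d[0])))
s=ctrl.get_state(); M=R.from_quat(s['tcp_rot']).as_matrix(); print('tool yaw',np.degrees(np.arctan2(M[1,0],M[0,0])), np.degrees(s['qpos']))
E
```

```text
knob [0.48910989 0.18602881 0.079     ] foot [0.48859658 0.18487921 0.015     ]
[0.4965547  0.19133671 0.07      ] 0.03611667076663187 129.83080460712085
[0.48413151 0.17896468 0.07      ] 0.033372778441670116 131.0166089414193
[0.48994793 0.18517542 0.07      ] 0.03451952959330417 131.24446288115976
tool yaw 7.714132885549949 [ 1.03686045e+01 -9.23209137e+00  1.12333248e+02 -1.23147491e-02
  7.69174315e+01  9.26572590e+01]
```

Converted, 100 mm / 1000 = 0.1, 90 mm / 1000 = 0.09, -80 degrees / 180 = -0.4444.

{"op": "send_rows", "data": {
  "rows": "0 0 -0.0556 0.005 0 0.01 1;0 0 -0.1111 0.01 0.001 0.02 1;0 0 -0.1667 0.015 0.002 0.03 1;0 0 -0.2222 0.02 0.003 0.05 1;0 0 -0.2778 0.025 0.004 0.07 1;0 0 -0.3333 0.03 0.005 0.09 1;0 0 -0.3889 0.033 0.005 0.1 1;0 0 -0.4444 0.033 0.005 0.1 1"
}}

```text
time: 8.78
eef_pos: [0.4886, 0.1853, 0.1991]
tcp_rot: [0.719, 0.695, -0.001, -0.001]
contact_force: [0.2, 0.9, -0.1]
opening: 1.002
finger_force: 0.0
```

Converted, -43 degrees / 180 = -0.2389.

{"op": "send_rows", "data": {
  "rows": "0 0 -0.0556 0 0 0 1;0 0 -0.1111 0 0 0 1;0 0 -0.1667 0 0 0 1;0 0 -0.2222 0 0 0 1;0 0 -0.2389 0 0 0 1;0 0 -0.2389 0 0 0 1;0 0 -0.2389 0 0 0 1"
}}

```text
time: 9.65
eef_pos: [0.489, 0.186, 0.2005]
tcp_rot: [0.417, 0.909, -0.0, -0.0]
contact_force: [-0.0, 1.1, 0.9]
opening: 0.999
finger_force: 0.0
```

```bash
python3 - <<'E'
from h import *
s=ctrl.get_state(); M=R.from_quat(s['tcp_rot']).as_matrix(); print('yaw',np.degrees(np.arctan2(M[1,0],M[0,0])),s['eef_pos'],s['time'],totool([.489,.1855,.062]))
E
```

```text
yaw 130.71787305165606 [0.48900437 0.18598961 0.20054574] 9.65 [ -0.37519718  -0.30265601 138.54576796]
```

Converted, 138 mm / 1000 = 0.138, 125 mm / 1000 = 0.125.

{"op": "send_rows", "data": {
  "rows": "0 0 0 0 0 0.05 1;0 0 0 0 0 0.1 1;0 0 0 0 0 0.125 1;0 0 0 0 0 0.138 1;0 0 0 0 0 0.138 1;0 0 0 0 0 0.138 0;0 0 0 0 0 0.138 -1;0 0 0 0 0 0.138 -1",
  "grip_force": 50
}}

```text
time: 10.65
eef_pos: [0.4894, 0.1867, 0.0635]
tcp_rot: [0.416, 0.909, 0.0, 0.001]
contact_force: [-0.3, 0.0, -0.0]
opening: 0.378
finger_force: 0.0
```

{"op": "send_rows", "data": {
  "rows": "0 0 0 0 0 0 -1;0 0 0 0 0 0 -1;0 0 0 0 0 0 -1"
}}

```text
time: 11.02
eef_pos: [0.4893, 0.1867, 0.0634]
tcp_rot: [0.416, 0.909, 0.0, 0.0]
contact_force: [-0.3, -0.2, 6.5]
opening: 0.188
finger_force: 49.1
```

Converted, -210 mm / 1000 = -0.21, -190 mm / 1000 = -0.19, -14 degrees / 180 = -0.0778.

{"op": "send_rows", "data": {
  "rows": "0 0 0 0 0 -0.02 -1;0 0 0 0 0 -0.07 -1;0 0 0 0 0 -0.13 -1;0 0 0 0 0 -0.19 -1;0 0 -0.0222 -0.06 -0.031 -0.19 -1;0 0 -0.0444 -0.11 -0.057 -0.19 -1;0 0 -0.0667 -0.16 -0.083 -0.19 -1;0 0 -0.0778 -0.21 -0.109 -0.19 -1"
}}

```text
time: 12.02
eef_pos: [0.5432, -0.0453, 0.2514]
tcp_rot: [0.302, 0.953, -0.0, -0.001]
contact_force: [0.6, -0.1, -1.5]
opening: 0.186
finger_force: 49.2
```

```bash
python3 - <<'E'
from h import *
s=ctrl.get_state(); M=R.from_quat(s['tcp_rot']).as_matrix(); print('yaw',np.degrees(np.arctan2(M[1,0],M[0,0])),s['eef_pos'],s['opening'],s['contact_force'],totool([.5652,-.1389,.25]))
p=cam('wrist'); save(p,'w4.png'); print(pix(p,s['eef_pos']+M@[0,0,-.0156]), pix(p,s['eef_pos']+M@[.031,0,.05]))
E
```

```text
yaw 144.89890282416496 [ 0.54317978 -0.04529348  0.25144482] 0.1860798073083827 [ 0.57675901 -0.12770338 -1.50815787] [-71.84335813 -63.92026426   1.37443606]
(np.float64(262.8427904370028), np.float64(290.624582383117)) (np.float64(262.2308868830318), np.float64(175.4898238165015))
```

View pics/w4.png

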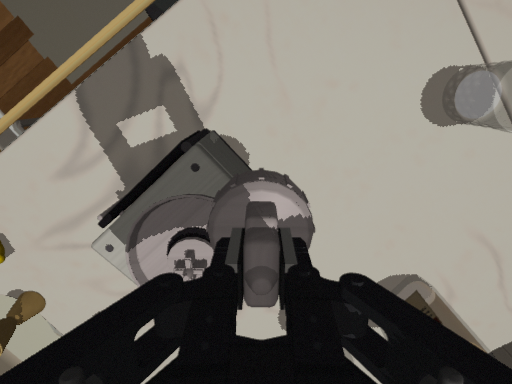

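The wrist view shows the reamer held with its blade between the pads: foot ellipse from column 207 to 314 with its front edge at row 170, and knob near (262,285). I'll take a crop to measure its offset along the blade.

```bash
python3 - <<'E'
from h import *
s=ctrl.get_state(); M=R.from_quat(s['tcp_rot']).as_matrix()
p=cam('wrist'); cv2.imwrite('pics/w4c.png',cv2.resize(p['color'][160:320,195:325,::-1],None,fx=3.7,fy=3.7,interpolation=cv2.INTER_CUBIC))
P=lambda x,y,z: ((np.array(pix(p,s['eef_pos']+M@np.array([x,y,.0634-z])))-[195,160])*3.7).round(1)
for n,a in dict(knobtop=(0,0,.079),knob1=(.001,0,.079),bladetop_f=(.017,0,.072),blade_f=(.021,0,.036),foot_f0=(.031,0,0),foot_f15=(.031,0,.015),foot_f20=(.031,0,.02),fl=(0,-.031,.01),fr=(0,.031,.01)).items(): print(n,P(*a))
E
```

```text
knobtop [251.  483.1]
knob1 [251.  475.5]
bladetop_f [251.  315.9]
blade_f [249.3 167.2]
foot_f0 [248.3  36.2]
foot_f15 [248.8  59.9]
foot_f20 [248.9  68.7]
fl [ 66.5 227. ]
fr [430.  227.1]
```

View pics/w4c.png

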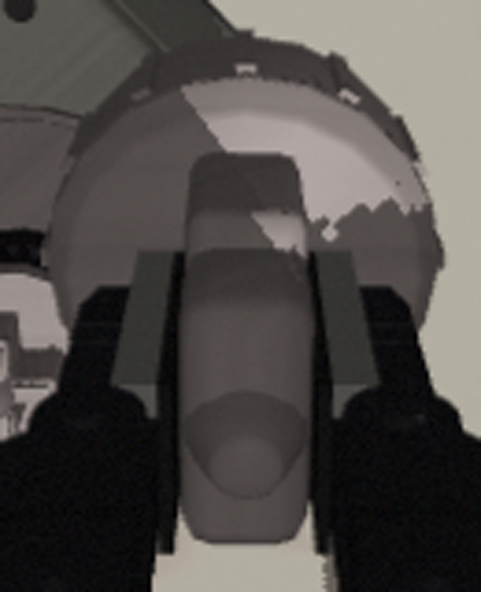

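```bash
python3 - <<'E'
from h import *
s=ctrl.get_state(); M=R.from_quat(s['tcp_rot']).as_matrix()
p=cam('wrist')
P=lambda x,y,z: ((np.array(pix(p,s['eef_pos']+M@np.array([x,y,.0634-z])))-[195,160])*3.7).round(1)
for n,a in dict(pad=(.011,0,.0414),pad2=(.011,0,.082),bt_b=(-.017,0,.072),bt_b21=(-.021,0,.072),bt_f=(.017,0,.072),bt_f21=(.021,0,.072),foot1=(.032,0,0)).items(): print(n,P(*a))
print(s['eef_pos'],totool([.5652,-.1389,.25]))
p=cam('top'); find(p,['reamer','door_push'])
E
```

```text
pad [249.5 247.8]
pad2 [251.5 413.2]
bt_b [250.3 565.5]
bt_b21 [250.2 592.3]
bt_f [251.  316.2]
bt_f21 [251.1 284.2]
foot1 [248.4  30.7]
[ 0.54390764 -0.04833705  0.25148656] [-71.71572279 -63.02602454   1.18483968]
reamer 0.68 [ 0.4886 -0.1462  0.085 ] [287. 216.]
reamer 0.59 [0.52   0.2901 0.0331] [124. 213.]
door_push 0.79 [ 0.4852 -0.1485  0.0872] [288. 217.]
```

Converted, -72 mm / 1000 = -0.072, -63 mm / 1000 = -0.063.

{"op": "send_rows", "data": {
  "rows": "0 0 0 -0.036 -0.032 0 -1;0 0 0 -0.072 -0.063 0 -1;0 0 0 -0.072 -0.063 0 -1;0 0 0 -0.072 -0.063 0 -1;0 0 0 -0.072 -0.063 0 -1"
}}

```text
time: 12.95
eef_pos: [0.5659, -0.1348, 0.2524]
tcp_rot: [0.301, 0.954, 0.0, -0.0]
contact_force: [-0.6, 0.6, -1.8]
opening: 0.191
finger_force: 49.3
```

```bash
cat > st.py <<'E'
from h import *
s=ctrl.get_state(); M=R.from_quat(s['tcp_rot']).as_matrix(); print('yaw',np.degrees(np.arctan2(M[1,0],M[0,0])).round(2),s['eef_pos'].round(4),'reamer z',(s['eef_pos'][2]-.0634).round(4),s['contact_force'].round(1),s['wrist_torque'].round(2),s['opening'].round(3),s['time'],totool([.5652,-.1389,.2]).round(2))
E
python3 st.py
```

```text
Traceback (most recent call last):
  File "st.py", line 2, in <module>
    s=ctrl.get_state(); M=R.from_quat(s['tcp_rot']).as_matrix(); print('yaw',np.degrees(np.arctan2(M[1,0],M[0,0])).round(2),s['eef_pos'].round(4),'reamer z',(s['eef_pos'][2]-.0634).round(4),s['contact_force'].round(1),s['wrist_torque'].round(2),s['opening'].round(3),s['time'],totool([.5652,-.1389,.2]).round(2))
                                                                                                                                                                                                                                                     ^^^^^^^^^^^^^^^^^^
AttributeError: 'float' object has no attribute 'round'
```

Converted, 27 mm / 1000 = 0.027, 15 mm / 1000 = 0.015.

{"op": "send_rows", "data": {
  "rows": "0 0 0 -0.002 -0.004 0 -1;0 0 0 -0.002 -0.004 0.015 -1;0 0 0 -0.002 -0.004 0.027 -1;0 0 0 -0.002 -0.004 0.027 -1;0 0 0 -0.002 -0.004 0.027 -1"
}}

```text
time: 13.58
eef_pos: [0.5655, -0.141, 0.2254]
tcp_rot: [0.302, 0.953, 0.0, -0.0]
contact_force: [-0.5, 0.4, -1.6]
opening: 0.186
finger_force: 49.3
```

```bash
sed -i "s/s\['opening'\].round(3)/s['opening']/" st.py; python3 st.py
```

```text
yaw 144.82 [ 0.5655 -0.141   0.2254] reamer z 0.162 [-0.5  0.4 -1.6] [0.   0.03 0.07] 0.18577809104311904 13.575 [ 1.47  1.55 25.42]
```

Converted, 12 mm / 1000 = 0.012, 1.5 mm / 1000 = 0.0015.

{"op": "send_rows", "data": {
  "rows": "0 0 0 0.0015 0.0015 0 -1;0 0 0 0.0015 0.0015 0 -1;0 0 0 0.0015 0.0015 0.004 -1;0 0 0 0.0015 0.0015 0.007 -1;0 0 0 0.0015 0.0015 0.01 -1;0 0 0 0.0015 0.0015 0.012 -1;0 0 0 0.0015 0.0015 0.012 -1"
}}

```text
time: 14.45
eef_pos: [0.565, -0.1389, 0.2133]
tcp_rot: [0.302, 0.953, 0.0, -0.0]
contact_force: [0.4, 0.4, -0.9]
opening: 0.185
finger_force: 49.3
```

```bash
python3 st.py
```

```text
yaw 144.82 [ 0.565  -0.1389  0.2133] reamer z 0.1499 [ 0.4  0.4 -0.9] [-0.01 -0.01 -0.  ] 0.18544644509560687 14.45 [-0.17  0.09 13.28]
```

Converted, 6 mm / 1000 = 0.006, 1.5 mm / 1000 = 0.0015.

{"op": "send_rows", "data": {
  "rows": "0 0 0 0 0 0.0015 -1;0 0 0 0 0 0.003 -1;0 0 0 0 0 0.0045 -1;0 0 0 0 0 0.006 -1;0 0 0 0 0 0.006 -1"
}}

```text
time: 15.08
eef_pos: [0.5654, -0.1388, 0.2076]
tcp_rot: [0.302, 0.953, 0.0, 0.0]
contact_force: [1.4, 0.3, -1.0]
opening: 0.188
finger_force: 49.2
```

```bash
python3 st.py
```

```text
yaw 144.82 [ 0.5654 -0.1388  0.2076] reamer z 0.1442 [ 1.4  0.3 -1. ] [ 0.12 -0.1  -0.01] 0.18762658894774795 15.075 [ 0.09 -0.16  7.59]
```

Converted, 12 mm / 1000 = 0.012, 10 mm / 1000 = 0.01.

{"op": "send_rows", "data": {
  "rows": "0 0 0 0 0 0.002 -1;0 0 0 0 0 0.004 -1;0 0 0 0 0 0.006 -1;0 0 0 0 0 0.008 -1;0 0 0 0 0 0.01 -1;0 0 0 0 0 0.012 -1;0 0 0 0 0 0.012 -1"
}}

```text
time: 15.95
eef_pos: [0.5652, -0.1388, 0.1954]
tcp_rot: [0.302, 0.953, 0.0, 0.0]
contact_force: [2.2, 1.2, -1.3]
opening: 0.186
finger_force: 49.2
```

```bash
python3 st.py
```

```text
yaw 144.82 [ 0.5652 -0.1388  0.1954] reamer z 0.132 [ 2.2  1.2 -1.3] [ 0.3  -0.35  0.02] 0.18626106836074185 15.95 [-0.05 -0.07 -4.62]
```

{"op": "send_rows", "data": {
  "rows": "0 0 0 0 0 0.001 -1;0 0 0 0 0 0.002 -1;0 0 0 0 0 0.0035 -1;0 0 0 0 0 0.005 -1;0 0 0 0 0 0.0065 -1;0 0 0 0 0 0.008 -1;0 0 0 0 0 0.008 -1;0 0 0 0 0 0.008 -1",
  "grip_force": 90
}}

```text
time: 16.95
eef_pos: [0.5654, -0.139, 0.1887]
tcp_rot: [0.302, 0.953, 0.0, 0.0]
contact_force: [-0.8, 2.4, 7.1]
opening: 0.17
finger_force: 91.5
```

```bash
python3 st.py
```

```text
yaw 144.82 [ 0.5654 -0.139   0.1887] reamer z 0.1253 [-0.8  2.4  7.1] [0.56 0.13 0.01] 0.16950437743782837 16.95 [  0.18  -0.04 -11.26]
```

Force is rising with the spring; press on to the bottom stop.

Converted, 3 mm / 1000 = 0.003, 2 mm / 1000 = 0.002.

{"op": "send_rows", "data": {
  "rows": "0 0 0 0 0 0.001 -1;0 0 0 0 0 0.002 -1;0 0 0 0 0 0.003 -1;0 0 0 0 0 0.003 -1;0 0 0 0 0 0.003 -1"
}}

```text
time: 17.58
eef_pos: [0.5656, -0.139, 0.1875]
tcp_rot: [0.302, 0.953, -0.0, 0.0]
contact_force: [-4.0, 4.1, 11.2]
opening: 0.176
finger_force: 92.3
```

```bash
python3 st.py
```

```text
yaw 144.83 [ 0.5656 -0.139   0.1875] reamer z 0.1241 [-4.   4.1 11.2] [0.82 0.64 0.08] 0.1760219182652134 17.575 [  0.36  -0.11 -12.53]
```

Converted, 2 mm / 1000 = 0.002, 1 mm / 1000 = 0.001.

{"op": "send_rows", "data": {
  "rows": "0 0 0 0 0 0.001 -1;0 0 0 0 0 0.002 -1;0 0 0 0 0 0.002 -1;0 0 0 0 0 0.002 -1;0 0 0 0 0 0.002 -1"
}}

```text
time: 18.2
eef_pos: [0.5658, -0.1391, 0.1874]
tcp_rot: [0.302, 0.953, -0.0, 0.001]
contact_force: [-6.0, 4.6, 19.7]
opening: 0.179
finger_force: 93.3
```

```bash
python3 - <<'E'
exec(open('st.py').read())
p=cam('top'); find(p,['juicer_door','reamer','bitters','jigger','tumbler'])
cv2.imwrite('pics/end.png',cv2.resize(p['color'][130:280,100:420,::-1],(800,375),interpolation=cv2.INTER_CUBIC))
E
```

```text
yaw 144.84 [ 0.5658 -0.1391  0.1874] reamer z 0.124 [-6.   4.6 19.7] [ 1.03  1.17 -0.03] 0.17942955555968182 18.2 [  0.61  -0.14 -12.62]
juicer_door 0.66 [ 0.5048 -0.1985  0.1137] [308. 207.]
juicer_door 0.45 [ 0.4849 -0.1801  0.0797] [300. 217.]
reamer 0.98 [0.5227 0.2898 0.0305] [125. 213.]
reamer 0.64 [ 0.6175 -0.3571  0.1039] [366. 162.]
bitters 0.54 [ 0.6171 -0.3594  0.1028] [367. 163.]
jigger 0.71 [ 0.5308 -0.4408  0.0544] [396. 197.]
tumbler 0.61 [0.6327 0.2044 0.0374] [156. 171.]
```

View pics/end.png

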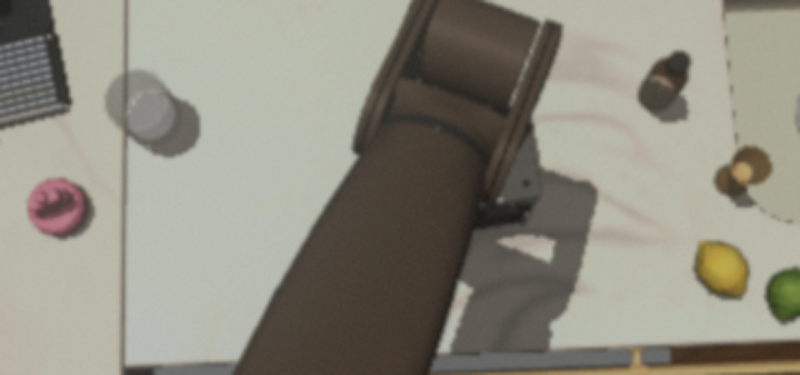

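The bystanders (tumbler, bitters, jigger, pink reamer) stand where they were, and the door edge lies on the front face near (510,213). The TCP height stayed at 0.187 m while the force rose from 11 to 20 N, so the spindle is at the bottom of its travel.

```bash
python3 -c "
from plant import ctrl; print(ctrl.sign_off())"
```

```text
the job is handed in; nothing more can be done
None
```

I handed the job in at about 18 s: the bay door is shut, and the steel reamer is meshed on the spindle and still held pressed at the bottom stop with about 20 N; the judge's result was not shown.

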